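# Sweep the offcuts off the slab into the scrap bin

### The job

Clear the three small wood offcuts from the top of the dark wooden slab: with the closed fingers, sweep them across the slab and off its edge into the empty scrap bin that stands against one end of it (not into the divided tray of dowels at the other end). Only push them, never pick them up, and leave the wax tin, the sanding block and everything else where they stand.

Things in the scene. Friction and masses are not known exactly. Their poses are not given: they have to be found in the camera images.
- slab: Dark wooden slab fixed on the bench, 320 (its x) x 340 (its y) x 60 mm high, flat top at 60 mm. Origin at the centre of its underside. Turned up to about 9 degrees. Its two ends, at y = +170 and y = -170 mm in its own frame, are where the scrap bin and the dowel tray stand, 3 mm off.
- scrap_bin: Empty open plywood box without dividers, fixed against one end of the slab (either the +y or the -y end) and turned like it: 320 (its x) x 150 (its y) x 45 mm high, walls 6 mm, so its rim lies 15 mm below the slab's top. Origin at the centre of its underside; that is 248 mm from the slab's centre along the slab's y.
- dowel_tray: Plywood box of the same outer size with three dividers, full of finished dowels, fixed against the other end of the slab. Not to be used. Origin at the centre of its underside.
- offcut_block: Loose rectangular pale wood offcut, 45 (x) x 35 (y) x 22 mm high (about 25 g), lying flat on the slab at any yaw. Origin at its centre, 11 mm above the slab's top.
- offcut_step: Loose pale wood offcut with a step, 50 (x) x 34 (y) mm; 24 mm high over a little more than half its length, 12 mm over the rest (about 22 g), lying flat on the slab at any yaw. Origin in the middle of its 50 x 34 x 24 mm outline, 12 mm above the slab's top.
- offcut_plug: Loose round pale wood plug, 40 mm across, 20 mm high, lying flat (about 18 g). Origin at its centre, 10 mm above the slab's top. Two of the three offcuts, whichever they are, lie one behind the other (at least 105 mm apart) in a lane along the slab's y at about x = -80 mm in the slab's frame, the third at about x = +80 mm; between the lanes, at about x = 0, stand the tin and the sanding block, so each offcut has a clear straight way along y to either end.
- wax_tin: Bystander on the slab: round metal tin, 50 mm across, 32 mm high, loose. Origin at the centre of its underside.
- sanding_block: Bystander on the slab: cork sanding block, 42 (x) x 85 (y) mm, 32 mm high with a rounded grip along its top to 45 mm, loose. Origin at the centre of its underside.
- glue_bottle: Bystander on the bench to the left of the slab: upright bottle, 60 mm across, 170 mm tall, loose. Origin at the centre of its underside.
- tape_roll: Bystander on the bench farther left: roll 100 mm across, 25 mm high, lying flat, loose.
- dust_brush: Bystander on the bench to the right: hand brush lying flat, loose.

How it is judged (in metres and radians):
At the end, for the whole second after the job is handed in: All three offcuts lie at rest inside the scrap bin: the centre of each is within the bin's walls (154 mm either way along its x, 69 mm along its y) and lower than 55 mm above the bench (x of offcut_block in the frame of scrap_bin between -0.154 and 0.154 m and y of offcut_block in the frame of scrap_bin between -0.069 and 0.069 m and height (world z) of each of offcut_block, offcut_step, offcut_plug below 0.055 m and linear speed of each of offcut_block, offcut_step, offcut_plug below 0.02 m/s and x of offcut_step in the frame of scrap_bin between -0.154 and 0.154 m and y of offcut_step in the frame of scrap_bin between -0.069 and 0.069 m and x of offcut_plug in the frame of scrap_bin between -0.154 and 0.154 m and y of offcut_plug in the frame of scrap_bin between -0.069 and 0.069 m); the robot touches nothing.
It fails at once if an offcut is picked up: its centre rises more than 36 mm above the top of the slab (height (world z) of any of offcut_block, offcut_step, offcut_plug above 0.096 m).
It fails at once if the tin or the sanding block on the slab is shifted by more than 15 mm (distance of any of wax_tin, sanding_block from where it was at the start of the episode above 0.015 m).
It fails at once if the glue bottle, tape roll or brush is shifted by more than 15 mm (distance of any of glue_bottle, tape_roll, dust_brush from where it was at the start of the episode above 0.015 m).
It also fails if it takes over 67 s, if anything falls off the work surface, if the arm or the gripper's body presses on something with over 40 N, if the wrist force passes 120 N, or if a joint passes its speed limit or range.

### The arm

A 6-joint arm with a two-finger parallel gripper is mounted at the origin on the work surface. World frame = base frame: x ahead of the robot, y to its left, z up, the work surface at z = 0. Lengths are in mm, angles in rad, forces in N, time in s.
With the tool pointing down it reaches from about 375 to 925 mm from the base axis. Payload 5.7 kg.
Tool frame: the origin (TCP) lies at the very end of the fingers, on their centre line; the grasp point (between the pads) lies 19 mm behind it; z points along the fingers, x is the direction in which the jaws open and shut, and the axes are right-handed (so a half turn about z gives the same grasp; the last joint's range is limited). The gripper opens to 85 mm and grips with 20 to 120 N. Pads are 22 mm wide; open, the fingers measure 114 mm over their backs; the gripper's body (76 mm by 85 mm) begins 54 mm behind the grasp point. The pads swing forward as they close: fully open they stand 13 mm farther back than shut.
Start: joints at [1.168, 0.359, 1.51, -0, 1.272, -0.115], TCP at [170.299, 575.292, 231.267] pointing down, gripper open.
Joint ranges: [-2.97, 2.97], [-1.01, 2.36], [0.21, 2.38], [-0.96, 4.11], [0.2, 2.71], [-2.98, 2.98]. Speed limits (rad/s): [2.39, 2.39, 3.14, 3.14, 3.14, 3.14].

### API

Orientations are given as a unit quaternion [x, y, z, w].
In Python, from cell import r gives the robot as it stands.
- The arm moves only by the tool play_rows, never from a script. Its argument "moves" is text: rows parted by semicolons, each of 5 numbers parted by spaces: the finger opening in mm, from 0 to 85.4, then the shift along the tool's x, y, z in mm, then the turn about the tool's z in rad. In form: gripper x y z twist; .... A call has 1 to 12 rows; each row is the pose to reach, as a shift and turn from the pose measured when the call began, along the tool's axes at that moment; what a row does not reach only later rows make up. A row lasts 1/12 s, in which the tool goes at most 41.7 mm and 7.16 degrees, less where a joint would pass 70% of its speed; a pose out of reach is approached as far as the arm can. A call with a gripper value outside its range is refused whole. The fingers move at their own pace and stop on an object; "grip_force" is the grip in N (left out, the last holds). Time passes only in rows, so rows that repeat a pose let the fingers close. It gives the time, the measured TCP pose, the force and the opening at its end, in the units of the state.
- r.state(): the state, without advancing time (a new reading comes with each control period).
- r.snapshot(name): name is "scene" or "top"; returns the picture (480x640x3 uint8, red, green, blue); there is no depth.
- r.calibration(name): a dict with "K" (3x3 intrinsics, pixels), "rvec" (rotation vector, rad) and "tvec" (3), from world to camera coordinates, as OpenCV has them. Camera axes: x right, y down, z forward; pixel columns grow to the right and rows downward; lengths in mm; the calibration is good to about 2 mm. A picture is of the moment at which its call begins. calibration takes no time and is no camera call.
- r.job_done(): hands the job in, once; it reports no verdict.
The state is a dict: "time_s": time; "joint_pos": joint angles; "dq": joint speeds; "tau": joint torques, N m; "ee_pos": TCP position; "orientation": TCP orientation; "ft_force": force on the tool from outside, world axes, zero at the start; "wrist_torque": the same for the moment, N m; "gripper_width": opening from 0.0 (shut) to 1.0 (fully open).
Only numpy, scipy, OpenCV 4.12 (cv2) and the standard library are available. Lean on these libraries where they do the work, as an engineer would, in place of code of your own. Each camera call takes 0.05 s, during which the arm holds its last target. There are 200 camera calls.

## Working session

There is one attempt and no reset: what is moved stays moved. The work goes in short steps, Python scripts to look and compute and a tool call to move; the robot and the scene stay as the last step left them, time stands still between calls to the robot, and variables do not carry over. Pictures are saved under pics/ and viewed, about 8 in all and at most 12, crops included, and the job is handed in when it is done.

Besides the shell and the picture viewer there is one more tool, called after "Emit:" in YAML: its name, and indented under it one key for each argument. play_rows: Moves the arm, as the interface text tells. Its arguments: {"type":"object","properties":{"moves":{"type":"string"},"grip_force":{"type":"number"}},"required":["moves"]}

```bash
mkdir -p pics
python3 - <<'E'
from cell import r
import cv2
for n in("scene","top"):
    cv2.imwrite(f"pics/{n}0.png",r.snapshot(n)[:,:,::-1])
    c=r.calibration(n);print(n,c)
print(r.state())
E
```

```text
scene {'K': array([[494.69290505,   0.        , 322.61585634],
       [  0.        , 494.69290505, 233.3618765 ],
       [  0.        ,   0.        ,   1.        ]]), 'rvec': array([ 1.17172671,  2.08769624, -1.13692976]), 'tvec': array([ 277.80108576, -182.27497963, 1904.71881995])}
top {'K': array([[574.32458441,   0.        , 320.99064242],
       [  0.        , 574.32458441, 238.70048466],
       [  0.        ,   0.        ,   1.        ]]), 'rvec': array([ 2.13649853, -2.15388933,  0.16282493]), 'tvec': array([  18.36614144,  540.47833408, 1414.28653346])}
{'time_s': 0.1, 'joint_pos': array([ 1.16785706e+00,  3.59429374e-01,  1.51132466e+00, -6.23822676e-06,
        1.27257808e+00, -1.15120604e-01]), 'dq': array([-0.00092585, -0.0005787 , -0.00220645, -0.00110415,  0.00100161,
        0.00102781]), 'tau': array([-3.32841828e-04, -5.28636646e+01, -2.79349440e+01, -1.75729424e-04,
        4.87811223e-03, -4.86376805e-06]), 'ee_pos': array([170.0853846 , 574.71997028, 230.53966079]), 'orientation': array([ 8.01204892e-01,  5.98389476e-01, -7.50507430e-04,  4.39528715e-04]), 'ft_force': array([ 0.16190989, -0.26857459, -1.04884959]), 'wrist_torque': array([-0.00990002, -0.01130066,  0.03589279]), 'gripper_width': 0.9973057047268684}
```

View pics/top0.png

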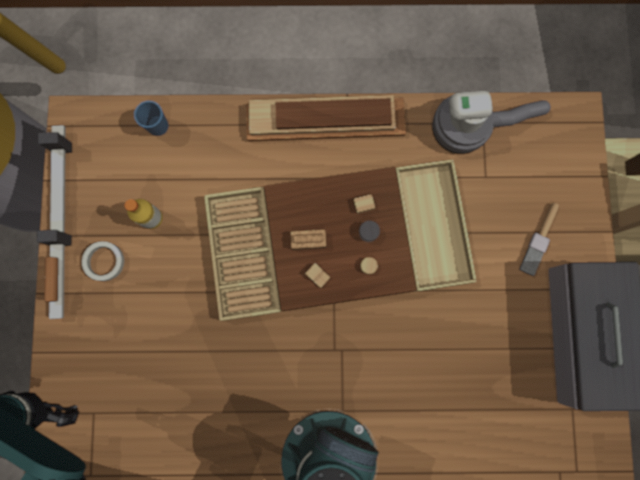

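View pics/scene0.png

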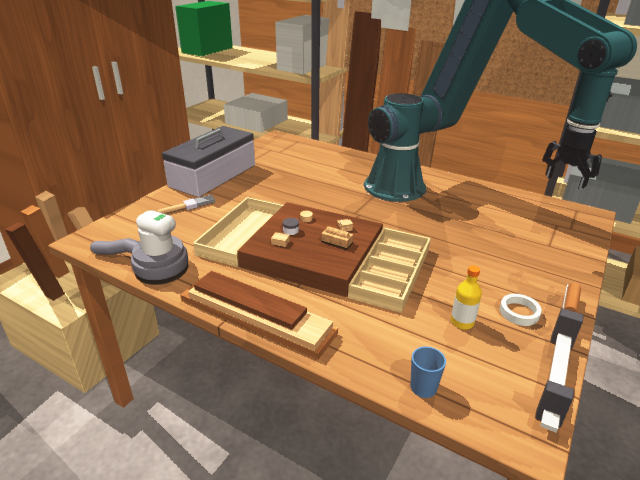

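The top view shows the empty bin on the right (around 437,225) and the dowel tray on the left. The offcuts are at (317,274), (369,266) and (364,203), the tin at (370,230) and the sanding block at (308,239).

```bash
cat > h.py <<'E'
import numpy as np,cv2
from cell import r
def ray(n,uv,z):
    c=r.calibration(n);R=cv2.Rodrigues(c["rvec"])[0];o=-R.T@c["tvec"]
    uv=np.asarray(uv,float).reshape(-1,2)
    d=(np.linalg.inv(c["K"])@np.c_[uv,np.ones(len(uv))].T).T@R
    return (o+d*((z-o[2])/d[:,2])[:,None])[:,:2]
def pale(im):
    h=cv2.cvtColor(im,cv2.COLOR_RGB2HSV)
    return ((h[...,2]>125)).astype(np.uint8)*255
E
python3 - <<'E'
from h import *
im=r.snapshot("top")
g=cv2.cvtColor(im,cv2.COLOR_RGB2HSV)
# slab: dark pixels in region
m=(g[...,2]<115).astype(np.uint8)*255
roi=np.zeros_like(m);cv2.fillConvexPoly(roi,np.array([[255,180],[405,160],[425,295],[270,315]]),255)
m=cv2.morphologyEx(m&roi,cv2.MORPH_OPEN,np.ones((5,5)))
c=max(cv2.findContours(m,cv2.RETR_EXTERNAL,cv2.CHAIN_APPROX_NONE)[0],key=cv2.contourArea)
rc=cv2.minAreaRect(c);print(rc);b=cv2.boxPoints(rc);print(b)
w=ray("top",b,60);print(w, w.mean(0),np.linalg.norm(w-np.roll(w,1,0),axis=1))
p=cv2.morphologyEx(pale(im),cv2.MORPH_OPEN,np.ones((3,3)))
for c in cv2.findContours(p,cv2.RETR_LIST,cv2.CHAIN_APPROX_NONE)[0]:
    (x,y),s,a=cv2.minAreaRect(c)
    if 275<x<400 and 185<y<300 and 30<cv2.contourArea(c)<2000: 
        print((x,y),s,a,ray("top",[x,y],82))
v=cv2.resize(im[150:330,200:480],None,fx=2.8,fy=2.8,interpolation=cv2.INTER_CUBIC)
cv2.imwrite("pics/crop1.png",v[:,:,::-1])
E
```

```text
((337.91998291015625, 237.72608947753906), (132.35914611816406, 138.80307006835938), 80.99149322509766)
[[259.01205 183.2298 ]
 [396.103   161.49585]
 [416.8279  292.22238]
 [279.73697 313.95633]]
[[ 681.04865899  169.93651311]
 [ 735.21077478 -179.13732098]
 [ 402.4042825  -221.02536513]
 [ 352.06095668  116.63443296]] [542.68116823 -28.39793501] [333.27769205 353.25072744 335.43221304 341.39213479]
(317.39459228515625, 274.8642272949219) (21.19625473022461, 14.187359809875488) 42.709388732910156 [[445.33652146  23.61385806]]
(369.0000305175781, 265.00006103515625) (15.55634880065918, 15.55634880065918) 45.0 [[ 468.45586677 -102.62543519]]
(308.25689697265625, 238.3812255859375) (16.345796585083008, 34.00556564331055) 86.98721313476562 [[535.39722354  45.42772893]]
(364.0882263183594, 202.8529815673828) (13.824529647827148, 18.190170288085938) 75.96376037597656 [[623.50265542 -93.62989887]]
```

View pics/crop1.png

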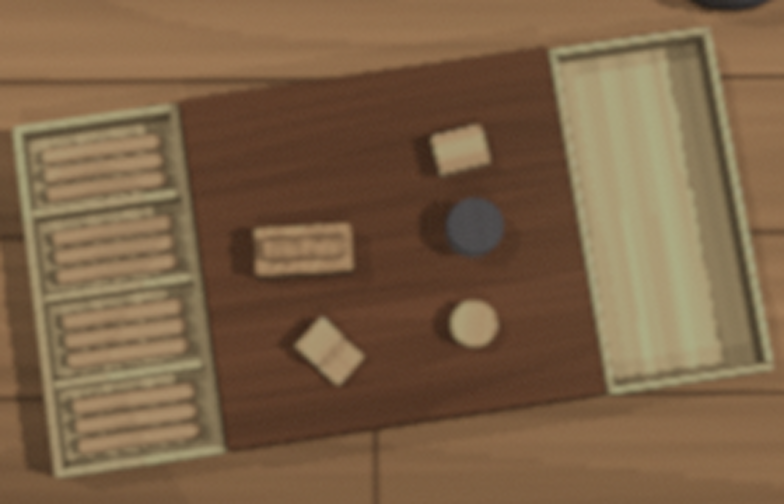

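```bash
cat >> h.py <<'E'
from scipy.spatial.transform import Rotation as Ro
co=np.array([[228,450],[607,394],[180,100],[548,47]])/2.8+[200,150]
w=ray("top",co,60)
C=w.mean(0); e=(w[0]-w[1])+(w[2]-w[3]); f=(w[2]-w[0])+(w[3]-w[1])
yaw=(np.arctan2(-e[0],e[1])+np.arctan2(f[1],f[0]))/2
S=np.array([[np.cos(yaw),-np.sin(yaw)],[np.sin(yaw),np.cos(yaw)]])
def slab(p): return (np.asarray(p)-C)@S
def goal(x,y,z=66):
    "print shift in present tool axes, and twist, to slab-frame x,y at height z with tool x along slab x"
    s=r.state();Q=Ro.from_quat(s["orientation"]).as_matrix()
    t=np.r_[C+S@[x,y],z]-s["ee_pos"]
    a=np.arctan2(Q[1,0],Q[0,0])
    print("t",s["time_s"],"slab tcp",slab(s["ee_pos"][:2]).round(1),round(s["ee_pos"][2],1),"shift",(Q.T@t).round(1),"twist",round(a-yaw,3),"F",s["ft_force"].round(1))
E
python3 - <<'E'
from h import *
print(w,C,np.degrees(yaw),np.linalg.norm(w[0]-w[1]),np.linalg.norm(w[2]-w[3]),np.linalg.norm(w[0]-w[2]),np.linalg.norm(w[1]-w[3]))
for n,u,z in(("step",(317.4,274.9),80),("plug",(369,265),80),("sand",(308,238.4),95),("block",(364,202.9),82),("tin",(370,230.5),92)): print(n,slab(ray("top",u,z)).round(1))
goal(-80,0,160)
goal(-80,-20,160)
E
```

```text
[[ 359.9094019   112.50701462]
 [ 406.11201576 -221.04375009]
 [ 674.48822541  156.5336744 ]
 [ 721.31879965 -177.76259021]] [540.45711068 -32.44141282] 7.9115569557719825 336.7354958437739 337.56050600031443 317.6447433415064 318.16438425856774
step [[-86.4  68.6]]
plug [[-80.8 -59.8]]
sand [[ 3.8 78.5]]
block [[ 73.7 -71.8]]
tin [[  1.5 -74.4]]
t 0.15 slab tcp [-283.2  652.5] 230.6 shift [-510.1  454.6   71.3] twist 1.145 F [-0.9  0.4  0. ]
t 0.15 slab tcp [-283.2  652.5] 230.6 shift [-528.3  462.9   71.3] twist 1.145 F [-0.9  0.4  0. ]
```

Emit:
play_rows:
  moves: "0 -519 458 0 1.145;0 -519 458 0 1.145;0 -519 458 0 1.145;0 -519 458 0 1.145;0 -519 458 0 1.145;0 -519 458 0 1.145;0 -519 458 0 1.145;0 -519 458 0 1.145;0 -519 458 0 1.145;0 -519 458 0 1.145;0 -519 458 0 1.145;0 -519 458 0 1.145"

```text
time_s: 1.15
ee_pos: [381.1, 119.9, 231.4]
orientation: [0.998, 0.069, -0.0, 0.001]
ft_force: [1.3, 0.8, -0.1]
gripper_width: 0.002
```

```bash
python3 -c "
from h import *
goal(-81,-8,150)"
```

```text
t 1.15 slab tcp [-136.9  172.8] 231.4 shift [ 55.9 180.7  81.6] twist -0.0 F [ 1.3  0.8 -0.1]
```

Emit:
play_rows:
  moves: "0 56 181 30 0;0 56 181 30 0;0 56 181 30 0;0 56 181 30 0;0 56 181 30 0;0 56 181 30 0;0 56 181 80 0;0 56 181 110 0;0 56 181 135 0;0 56 181 150 0;0 56 181 150 0;0 56 181 150 0"

```text
time_s: 2.15
ee_pos: [460.5, -51.3, 81.2]
orientation: [0.998, 0.069, -0.001, 0.0]
ft_force: [0.1, 0.2, 0.3]
gripper_width: 0.001
```

```bash
python3 -c "
from h import *
goal(-81,-8,67)
a=[cv2.resize(r.snapshot('top')[150:330,200:480],(560,360)),cv2.resize(r.snapshot('scene')[170:330,180:440],(560,345))]
cv2.imwrite('pics/c2.png',cv2.resize(np.vstack(a),None,fx=.85,fy=.85)[:,:,::-1])"
```

```text
t 2.15 slab tcp [-81.8  -7.7] 81.2 shift [ 0.8  0.3 14.2] twist 0.0 F [0.1 0.2 0.3]
```

View pics/c2.png

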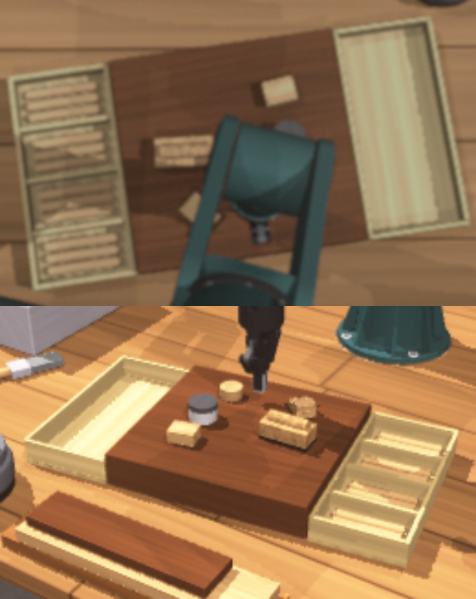

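The scene view shows the fingertip at about (260,385), between the plug at (231,390) and the step at (303,405), with clear space on both sides. I'll lower it and push.

Emit:
play_rows:
  moves: "0 1 0 8 0;0 1 0 14 0;0 1 8 14 0;0 1 16 14 0;0 1 24 14 0;0 1 32 14 0;0 1 41 14 0;0 1 50 14 0;0 1 59 14 0;0 1 68 14 0;0 1 77 14 0;0 1 86 14 0"

```text
time_s: 3.25
ee_pos: [475.2, -137.9, 68.8]
orientation: [0.998, 0.069, 0.001, 0.001]
ft_force: [-0.3, 0.2, -0.2]
gripper_width: 0.002
```

```bash
cat >> h.py <<'E'
def look(n):
    a=r.snapshot('scene')[190:300,180:400]
    cv2.imwrite(f'pics/{n}.png',cv2.resize(a,(660,330),interpolation=cv2.INTER_CUBIC)[:,:,::-1])
E
python3 -c "
from h import *
goal(-81,-195,67);look('c3')"
```

```text
t 3.25 slab tcp [-79.2 -95.4] 68.8 shift [-1.8 99.5  1.9] twist 0.0 F [-0.3  0.2 -0.2]
```

View pics/c3.png

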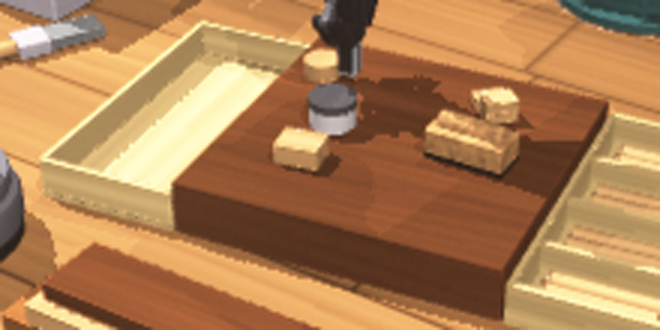

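The plug at (321,67) sits squarely ahead of the finger at (348,60). I'll keep pushing it over the edge.

Emit:
play_rows:
  moves: "0 -2 9 1 0;0 -2 18 1 0;0 -2 27 1 0;0 -2 36 1 0;0 -2 45 1 0;0 -2 54 1 0;0 -2 63 1 0;0 -2 72 1 0;0 -2 81 1 0;0 -2 90 1 0;0 -2 99 1 0;0 -2 105 1 0"

```text
time_s: 4.3
ee_pos: [488.9, -245.0, 68.3]
orientation: [0.998, 0.069, 0.001, 0.002]
ft_force: [1.6, -0.9, -0.9]
gripper_width: 0.005
```

```bash
python3 -c "
from h import *
goal(-86,120,130);look('c4')"
```

```text
t 4.3 slab tcp [ -80.3 -203.4] 68.3 shift [  -5.6 -323.2  -62.9] twist -0.0 F [ 1.6 -0.9 -0.9]
```

View pics/c4.png

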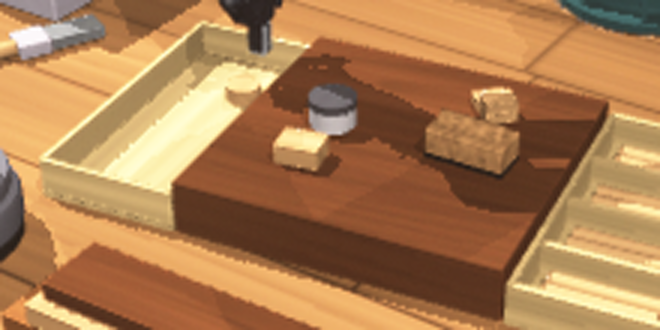

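The plug lies in the bin at (243,88). Next is the step.

Emit:
play_rows:
  moves: "0 0 0 -40 0;0 0 -20 -75 0;0 -5 -60 -80 0;0 -5 -100 -80 0;0 -5 -140 -80 0;0 -5 -180 -80 0;0 -5 -220 -80 0;0 -5 -260 -80 0;0 -5 -300 -80 0;0 -5 -322 -80 0;0 -5 -322 -80 0;0 -5 -322 -60 0"

```text
time_s: 5.35
ee_pos: [442.3, 74.0, 129.3]
orientation: [0.997, 0.071, 0.005, 0.002]
ft_force: [1.2, -0.5, 0.3]
gripper_width: -0.002
```

```bash
python3 -c "
from h import *
goal(-85,119,67)"
```

```text
t 5.35 slab tcp [-82.5 119. ] 129.3 shift [-3.  -0.4 62.2] twist 0.003 F [ 1.2 -0.5  0.3]
```

Emit:
play_rows:
  moves: "0 -3 0 30 0;0 -3 0 55 0;0 -3 0 62 0;0 -3 0 62 0;0 -3 8 62 0;0 -3 16 62 0;0 -3 24 62 0;0 -3 32 62 0;0 -3 40 62 0;0 -3 48 62 0;0 -3 56 62 0;0 -3 64 62 0"

```text
time_s: 6.35
ee_pos: [449.1, 9.1, 67.8]
orientation: [0.998, 0.07, 0.005, 0.002]
ft_force: [-0.1, -0.0, 0.5]
gripper_width: 0.002
```

```bash
python3 -c "
from h import *
goal(-83,-60,67);look('c5')"
```

```text
t 6.35 slab tcp [-84.7  53.7] 67.8 shift [  1.4 113.7   1.4] twist 0.003 F [-0.1 -0.   0.5]
```

View pics/c5.png

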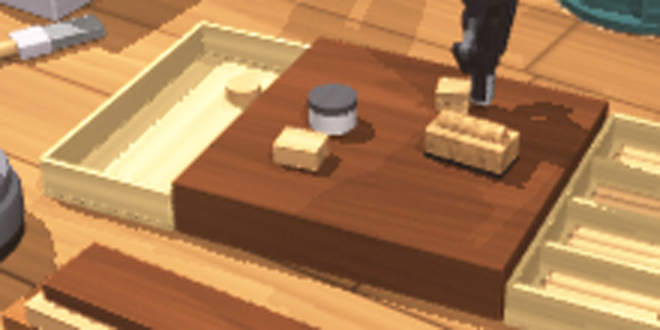

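The step at (452,94) is moving ahead of the finger at (482,88). I'll measure where it sits relative to the pushing line.

```bash
cat >> h.py <<'E'
def pieces(z=80):
    im=r.snapshot('scene');h=cv2.cvtColor(im,cv2.COLOR_RGB2HSV)
    c=r.calibration('scene');q=np.array([[-150,-168],[150,-168],[150,165],[-150,165]])
    W=np.c_[C+q@S.T,np.full(4,66.)]
    poly=cv2.projectPoints(W,c["rvec"],c["tvec"],c["K"],None)[0].reshape(-1,2).astype(int)
    roi=np.zeros(im.shape[:2],np.uint8);cv2.fillConvexPoly(roi,poly,255)
    m=((h[...,2]>150)&(h[...,1]>60)).astype(np.uint8)*255&roi
    for k in cv2.findContours(m,cv2.RETR_EXTERNAL,cv2.CHAIN_APPROX_SIMPLE)[0]:
        if cv2.contourArea(k)>25:
            x,y,a,b=cv2.boundingRect(k);M=cv2.moments(k);u=(M['m10']/M['m00'],M['m01']/M['m00'])
            print("piece px",np.round(u,1),"box",(x,y,a,b),"slab",slab(ray('scene',u,z)).round(1),"view",((np.array(u)-[180,190])*3).round())
E
python3 -c "
from h import *
pieces()"
```

```text
piece px [340.8 267.2] box (336, 264, 11, 8) slab [[148.9 144.9]] view [482. 232.]
piece px [352.  252.6] box (339, 244, 26, 15) slab [[ 71.8 148.3]] view [516. 188.]
piece px [362.6 217.3] box (345, 212, 37, 11) slab [[-123.7  111.7]] view [548.  82.]
piece px [294.1 227.8] box (239, 199, 114, 58) slab [[ 20.1 -55.4]] view [342. 113.]
```

```bash
python3 -c "
from h import *
for v,z in(((452,96),72),((452,84),84),((301,137),82)): print(slab(ray('scene',np.array(v)/3+[180,190],z)))
im=r.snapshot('scene')
for v in((452,94),(301,137),(470,135),(400,200),(350,100),(560,85)):
  x,y=np.array(v)//3+[180,190]; print(v,im[y,x],cv2.cvtColor(im[y:y+1,x:x+1],cv2.COLOR_RGB2HSV))
"
```

```text
[[-68.76490388  26.88904664]]
[[-72.37386926  25.10996354]]
[[ 78.93942619 -71.57071589]]
(452, 94) [154 114  72] [[[ 15 136 154]]]
(301, 137) [254 241 176] [[[ 25  78 254]]]
(470, 135) [241 190 122] [[[ 17 126 241]]]
(400, 200) [138  77  47] [[[ 10 168 138]]]
(350, 100) [120 111 114] [[[170  19 120]]]
(560, 85) [202 138  81] [[[ 14 153 202]]]
```

Emit:
play_rows:
  moves: "0 0 -8 1 0;0 8 -8 1 0;0 9 -4 1 0;0 9 4 1 0;0 9 12 1 0;0 9 20 1 0;0 9 28 1 0;0 9 37 1 0;0 9 46 1 0;0 9 55 1 0;0 9 64 1 0;0 9 72 1 0"

```text
time_s: 7.5
ee_pos: [468.2, -61.8, 67.1]
orientation: [0.998, 0.07, 0.005, 0.002]
ft_force: [0.2, -0.1, 0.7]
gripper_width: 0.003
```

```bash
python3 -c "
from h import *
goal(-77,-200,67);look('c6')"
```

```text
t 7.5 slab tcp [-75.6 -19.2] 67.1 shift [ -1.7 180.8   1.1] twist 0.001 F [ 0.2 -0.1  0.7]
```

View pics/c6.png

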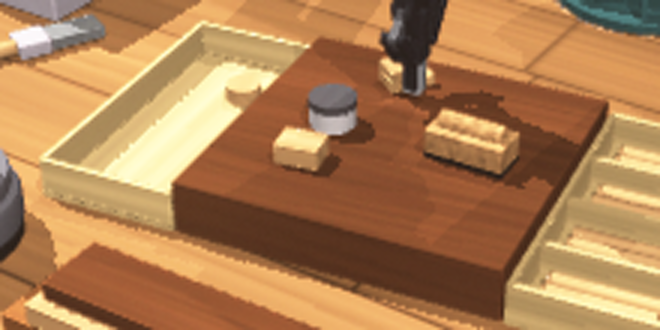

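The step at (380–433, 60–90) is partly behind the finger at (412,90). I'll measure it before going on.

```bash
python3 -c "
from h import *
for v,z in(((406,76),76),((382,82),70),((433,82),70),((432,72),84),((385,65),84),((412,95),67)): print(v,slab(ray('scene',np.array(v)/3+[180,190],z)))
a=r.snapshot('scene')[200:230,295:335];b=r.snapshot('top')[235:295,310:390]
v=np.hstack([cv2.resize(a,(400,300),interpolation=2),cv2.resize(b,(400,300),interpolation=2)])
cv2.imwrite('pics/c7.png',v[:,:,::-1])"
```

```text
(406, 76) [[-80.25360501 -30.03286361]]
(382, 82) [[-67.82766923 -52.02981664]]
(433, 82) [[-89.98635231  -3.29323489]]
(432, 72) [[-86.49860221  -3.20823619]]
(385, 65) [[-79.51892072 -53.87028056]]
(412, 95) [[-61.17298475 -14.7709835 ]]
```

View pics/c7.png

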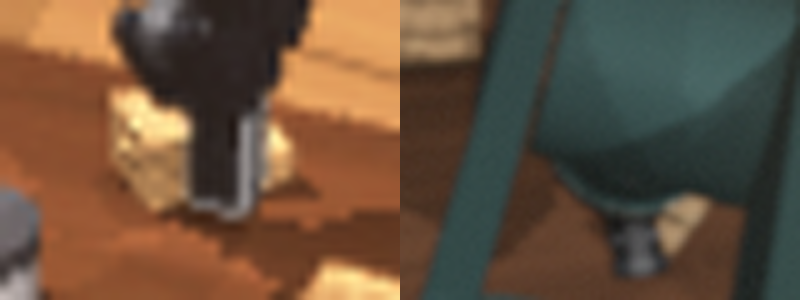

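The step has swung around to the finger's −x side. I'll back off, move clear and measure it with the top camera.

Emit:
play_rows:
  moves: "0 0 -15 0 0;0 0 -35 0 0;0 0 -40 -40 0;0 0 -60 -80 0;0 0 -100 -90 0;0 0 -140 -90 0;0 0 -180 -90 0;0 0 -220 -90 0;0 0 -260 -90 0;0 0 -300 -90 0;0 0 -300 -90 0"

```text
time_s: 8.57
ee_pos: [424.6, 242.6, 155.7]
orientation: [0.997, 0.072, 0.005, 0.001]
ft_force: [-0.1, -0.1, -0.2]
gripper_width: 0.005
```

```bash
cat >> h.py <<'E'
def tops():
    p=cv2.morphologyEx(pale(r.snapshot("top")),cv2.MORPH_OPEN,np.ones((3,3)))
    for c in cv2.findContours(p,cv2.RETR_LIST,cv2.CHAIN_APPROX_NONE)[0]:
        (x,y),s,a=cv2.minAreaRect(c)
        if 275<x<400 and 185<y<300 and 30<cv2.contourArea(c)<2000:
            print(np.round((x,y),1),np.round(s,1),"slab",slab(ray("top",[x,y],81)).round(1),"corners",slab(ray("top",cv2.boxPoints(((x,y),s,a)),81)).round(0).tolist())
E
python3 -c "
from h import *
tops();goal(-80,40,67)
b=r.snapshot('top')[165:305,260:480]
cv2.imwrite('pics/c8.png',cv2.resize(b,(770,490),interpolation=2)[:,:,::-1])"
```

```text
[362.2 275.8] [14.8 21.4] slab [[-104.5  -39.1]] corners [[-110.0, -8.0], [-73.0, -45.0], [-99.0, -70.0], [-136.0, -33.0]]
[308.  238.5] [17. 34.] slab [[ 5.7 78.5]] corners [[33.0, 117.0], [21.0, 34.0], [-21.0, 40.0], [-9.0, 123.0]]
[364.1 202.9] [14.3 18.7] slab [[ 74.  -72.1]] corners [[90.0, -47.0], [94.0, -94.0], [58.0, -97.0], [54.0, -51.0]]
t 8.6167 slab tcp [-77.1 285.4] 155.5 shift [ -5.3 245.   89.5] twist 0.006 F [-0.8 -1.5 -0.1]
```

View pics/c8.png

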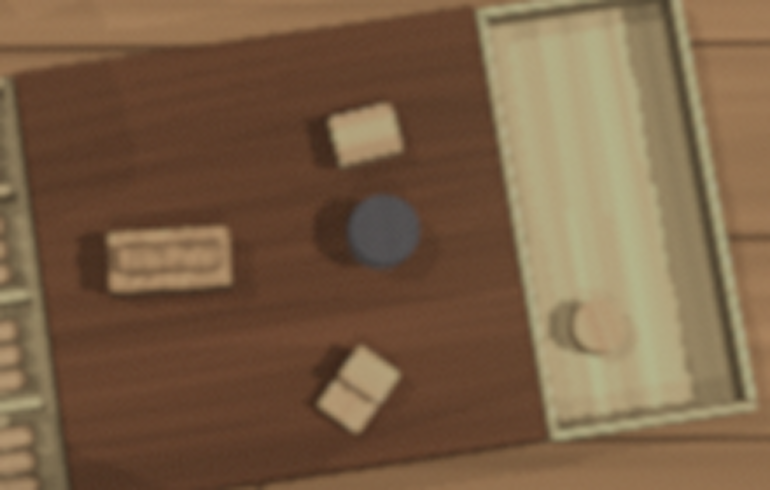

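The step is clear now at slab (−104,−39), turned about 45° (view 358,390). The plug is in the bin at view (602,326). I'll push again on the line through the step's centre, x≈−104.

Emit:
play_rows:
  moves: "0 -10 42 0 0;0 -18 82 0 0;0 -28 122 0 0;0 -28 162 0 0;0 -28 202 0 0;0 -28 240 0 0;0 -28 255 10 0;0 -28 255 45 0;0 -28 255 75 0;0 -28 255 89 0;0 -28 255 89 0"

```text
time_s: 9.58
ee_pos: [431.1, -20.2, 64.9]
orientation: [0.998, 0.07, 0.001, 0.002]
ft_force: [-0.3, 0.5, -0.3]
gripper_width: 0.002
```

```bash
python3 -c "
from h import *
goal(-104,-50,67)"
```

```text
t 9.5833 slab tcp [-106.7   27.2] 64.9 shift [ 2.5 77.2 -1.8] twist 0.002 F [-0.3  0.5 -0.3]
```

Push about 75 mm, then back away for a look.

Emit:
play_rows:
  moves: "0 3 8 -2 0;0 3 16 -2 0;0 3 22 -2 0;0 3 28 -2 0;0 3 34 -2 0;0 3 40 -2 0;0 3 46 -2 0;0 3 52 -2 0;0 3 58 -2 0;0 3 64 -2 0;0 3 70 -2 0;0 3 75 -2 0"

```text
time_s: 10.58
ee_pos: [444.6, -94.7, 67.1]
orientation: [0.998, 0.07, 0.001, 0.002]
ft_force: [-0.4, 0.3, 0.8]
gripper_width: -0.0
```

Emit:
play_rows:
  moves: "0 0 -15 0 0;0 0 -35 0 0;0 0 -40 -40 0;0 0 -60 -80 0;0 0 -100 -90 0;0 0 -140 -90 0;0 0 -180 -90 0;0 0 -220 -90 0;0 0 -260 -90 0;0 0 -270 -90 0;0 0 -270 -90 0"

```text
time_s: 11.5
ee_pos: [406.2, 175.2, 156.2]
orientation: [0.997, 0.072, 0.002, 0.001]
ft_force: [-0.4, 0.0, 0.5]
gripper_width: -0.004
```

```bash
python3 -c "
from h import *
tops();goal(-104,-30,67)"
```

```text
[379.5 268.9] [14.9 21.6] slab [[-94.1 -83.6]] corners [[-113.0, -58.0], [-63.0, -75.0], [-75.0, -110.0], [-125.0, -92.0]]
[308.  238.5] [16.6 34.7] slab [[ 5.7 78.5]] corners [[30.0, 119.0], [22.0, 34.0], [-19.0, 38.0], [-11.0, 123.0]]
[364.1 202.9] [14.3 18.7] slab [[ 74.  -72.1]] corners [[90.0, -47.0], [94.0, -94.0], [58.0, -97.0], [54.0, -51.0]]
t 11.55 slab tcp [-104.4  222.6] 156.1 shift [ -1.3 252.2  90.1] twist 0.006 F [-1.  -0.2 -1.3]
```

Emit:
play_rows:
  moves: "0 7 40 0 0;0 7 80 0 0;0 7 120 0 0;0 7 160 0 0;0 7 200 0 0;0 7 235 0 0;0 7 248 10 0;0 7 248 45 0;0 7 248 75 0;0 7 248 89 0;0 7 248 89 0"

```text
time_s: 12.47
ee_pos: [446.0, -72.5, 65.3]
orientation: [0.998, 0.071, -0.002, 0.001]
ft_force: [0.1, 0.1, -0.4]
gripper_width: -0.002
```

Emit:
play_rows:
  moves: "0 0 7 0 0;0 0 14 0 0;0 0 21 0 0;0 0 28 0 0;0 0 35 0 0;0 0 42 0 0;0 0 49 0 0;0 0 56 0 0;0 0 63 0 0;0 0 70 0 0;0 0 77 0 0;0 0 84 0 0"

```text
time_s: 13.47
ee_pos: [457.8, -156.3, 65.4]
orientation: [0.998, 0.071, -0.002, 0.001]
ft_force: [0.6, -0.5, 0.0]
gripper_width: -0.001
```

```bash
python3 -c "
from h import *
goal(-96,-202,67);look('c9')"
```

```text
t 13.4667 slab tcp [ -98.9 -111.4] 65.4 shift [ 2.6 90.7 -1.5] twist 0.003 F [ 0.6 -0.5  0. ]
```

View pics/c9.png

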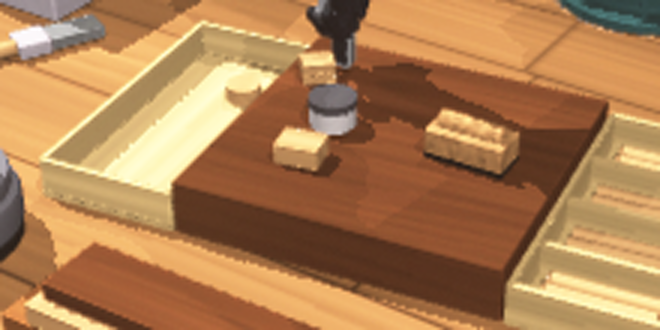

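The step at (318,68) is flat against the finger and nearing the edge. I'll finish the push.

Emit:
play_rows:
  moves: "0 2 8 -2 0;0 3 16 -2 0;0 3 24 -2 0;0 3 32 -2 0;0 3 40 -2 0;0 3 48 -2 0;0 3 56 -2 0;0 3 64 -2 0;0 3 72 -2 0;0 3 80 -2 0;0 3 88 -2 0;0 3 94 -2 0"

```text
time_s: 14.52
ee_pos: [475.1, -251.3, 67.8]
orientation: [0.998, 0.07, -0.001, 0.002]
ft_force: [-0.5, 0.3, 0.4]
gripper_width: 0.002
```

Emit:
play_rows:
  moves: "0 0 0 -40 0;0 0 -10 -80 0;0 0 -50 -90 0;0 0 -90 -90 0;0 0 -130 -90 0;0 0 -170 -90 0;0 0 -210 -90 0;0 0 -250 -90 0;0 0 -290 -90 0;0 0 -330 -90 0;0 0 -370 -90 0;0 0 -380 -90 0"

```text
time_s: 15.52
ee_pos: [420.6, 129.5, 156.8]
orientation: [0.997, 0.072, -0.001, 0.001]
ft_force: [-0.2, -0.4, 0.8]
gripper_width: -0.001
```

```bash
python3 -c "
from h import *
tops();goal(74,-10,160)
d=cv2.imread('pics/top0.png')[:,:,::-1]
e=cv2.absdiff(r.snapshot('top'),np.ascontiguousarray(d)).max(2)
k=cv2.morphologyEx((e>25).astype(np.uint8),cv2.MORPH_OPEN,np.ones((3,3)))
n,l,s,c=cv2.connectedComponentsWithStats(k)
for i in range(1,n):
  if s[i,4]>40 and 380<c[i,0]<480 and c[i,1]<300: print(s[i],c[i].round(1),slab(ray('top',c[i],20)).round(1))"
```

```text
[308.  238.5] [16.6 34.7] slab [[ 5.7 78.5]] corners [[30.0, 119.0], [22.0, 34.0], [-19.0, 38.0], [-11.0, 123.0]]
[364.1 202.9] [14.3 18.7] slab [[ 74.  -72.1]] corners [[90.0, -47.0], [94.0, -94.0], [58.0, -97.0], [54.0, -51.0]]
t 15.5667 slab tcp [-96.2 176.3] 156.7 shift [168.9 187.5  -3.4] twist 0.007 F [-0.3  0.6 -0.2]
[399 245  14  17 191] [405.  253.4] [[ -59.3 -161.7]]
[419 252   8  14  81] [422.1 258.6] [[ -79.  -202.6]]
```

```bash
python3 -c "
from h import *
v=r.snapshot('top').max(2);d=cv2.imread('pics/top0.png').max(2)
print(v[242:276:2,394:444:2]);print(d[242:276:2,394:444:2])
for u in((406,253),):
  for z in(20,60,84): print(z,slab(ray('top',u,z)))"
```

```text
[[102 101  98  96  97  98  97 110 169 168 176 177 178 178 178 179 179 179
  178 178 178 178 179 180 180]
 [101 100  98  95  96  96  94 102 158 162 177 177 178 179 177 178 179 178
  177 178 177 178 178 179 179]
 [ 85  88  93 138 156 148 133 125 155 166 176 177 178 179 178 179 179 178
  179 178 177 178 178 180 179]
 [ 73  73  77 152 178 177 177 176 170 170 173 172 172 178 178 177 179 178
  178 176 175 178 178 179 179]
 [ 78  76  86 159 178 177 177 178 169 171 177 176 177 168 167 161 173 176
  177 176 173 176 178 178 180]
 [ 76  74 100 170 177 177 177 177 171 172 177 177 173 146 133 125 161 174
  177 176 177 177 178 179 179]
 [ 78  77 104 173 178 177 177 176 165 173 175 176 168 142 127 139 176 175
  176 177 177 177 174 178 179]
 [ 77  73 109 174 178 177 177 175 165 175 177 176 162 135 120 152 175 175
  175 177 177 177 171 173 179]
 [ 77  75 108 169 177 179 178 175 162 173 177 178 158 121 105 153 176 177
  175 176 177 177 175 172 179]
 [100  97  96 114 131 135 141 154 162 175 178 178 154 118 104 143 177 177
  176 176 177 177 172 169 177]
 [104 103 101  97  95  86  85  94 113 136 151 156 
[... 1876 characters left out ...]
93 109 164 169 169 169 170 169 170 170
  171 170 170 169 169 170 171]
 [ 95  95  94  92  94  93  94  94  94 101 161 169 169 169 169 169 170 170
  170 170 170 169 169 169 169]
 [ 94  96  95  95  95  94  94  93  93  96 153 168 169 167 169 169 169 171
  171 170 171 170 169 169 170]
 [ 94  93  94  93  92  94  94  95  94  92 143 170 169 167 170 170 170 169
  171 171 170 169 170 170 170]
 [ 95  94  94  96  95  95  95  94  94  88 134 162 166 169 169 169 169 170
  171 170 170 170 169 169 169]
 [ 95  96  95  94  94  92  91  91  90  89 122 163 168 168 168 170 170 169
  171 170 169 170 169 170 169]]
20 [[ -58.73078492 -164.40312579]]
60 [[ -62.78526047 -157.69488763]]
84 [[ -65.21794581 -153.66994474]]
```

The step is not in yet. It's overhanging the slab edge at about (409,253) after slipping to the finger's +x side. I'll push once more, behind its centre.

```bash
python3 -c "
from h import *
print(slab(ray('top',[(409.5,253.5),(400,247),(400,260),(400,254)],82)))
goal(-66,-100,156);goal(-66,-100,67)"
```

```text
[[ -67.48141514 -162.28669452]
 [ -48.2393068  -141.91607168]
 [ -79.89006337 -136.58869785]
 [ -65.30864029 -139.04300543]]
t 15.6667 slab tcp [-95.7 172.8] 156.7 shift [ 28.1 273.    1.6] twist 0.006 F [ 0.3 -0.6 -0.5]
t 15.6667 slab tcp [-95.7 172.8] 156.7 shift [ 28.4 272.7  90.6] twist 0.006 F [ 0.3 -0.6 -0.5]
```

Emit:
play_rows:
  moves: "0 28 40 0 0;0 28 80 0 0;0 28 120 0 0;0 28 160 0 0;0 28 200 0 0;0 28 240 0 0;0 28 270 0 0;0 28 271 35 0;0 28 271 70 0;0 28 271 87 0;0 28 271 89 0;0 28 271 89 0"

```text
time_s: 16.67
ee_pos: [486.9, -140.3, 67.7]
orientation: [0.997, 0.071, -0.002, 0.001]
ft_force: [0.4, -0.2, 0.4]
gripper_width: 0.002
```

```bash
python3 -c "
from h import *
goal(-66,-205,67)"
```

```text
t 16.6667 slab tcp [-67.9 -99.5] 67.7 shift [  1.5 105.5   0.9] twist 0.004 F [ 0.4 -0.2  0.4]
```

Push over the edge, then lift, back off and swing away (in the same pass, toward the block's lane start).

Emit:
play_rows:
  moves: "0 1 10 0 0;0 1 20 0 0;0 1 29 0 0;0 1 38 0 0;0 1 47 0 0;0 1 56 0 0;0 1 65 0 0;0 1 74 0 0;0 1 83 0 0;0 1 92 0 0;0 1 101 0 0;0 1 108 0 0"

```text
time_s: 17.67
ee_pos: [503.4, -248.2, 67.9]
orientation: [0.997, 0.071, -0.002, 0.001]
ft_force: [-0.4, 0.6, -0.7]
gripper_width: -0.001
```

Emit:
play_rows:
  moves: "0 0 0 -40 0;0 0 -10 -80 0;0 0 -50 -90 0;0 0 -90 -90 0;0 0 -130 -90 0;0 0 -170 -90 0;0 0 -210 -90 0;0 0 -250 -90 0;0 0 -290 -90 0;0 0 -330 -90 0;0 0 -370 -90 0;0 0 -380 -90 0"

```text
time_s: 18.67
ee_pos: [448.9, 132.7, 157.0]
orientation: [0.997, 0.072, -0.003, 0.0]
ft_force: [-0.5, 0.1, 0.5]
gripper_width: -0.001
```

```bash
cat >> h.py <<'E'
def diffs():
    d=cv2.imread('pics/top0.png')[:,:,::-1]
    e=cv2.absdiff(r.snapshot('top'),np.ascontiguousarray(d)).max(2)
    k=cv2.morphologyEx((e>22).astype(np.uint8),cv2.MORPH_OPEN,np.ones((2,2)))
    n,l,s,c=cv2.connectedComponentsWithStats(k)
    for i in range(1,n):
        if s[i,4]>12 and 340<c[i,0]<480 and c[i,1]<300: print(s[i],c[i].round(1),slab(ray('top',c[i],20)).round(1))
E
python3 -c "
from h import *
tops();diffs();goal(74,-10,157);goal(74,-10,67)
v=r.snapshot('top').max(2);print(v[236:274:2,396:450:2])"
```

```text
[308.  238.5] [17. 34.] slab [[ 5.7 78.5]] corners [[33.0, 117.0], [21.0, 34.0], [-21.0, 40.0], [-9.0, 123.0]]
[364.1 202.9] [14.3 18.7] slab [[ 74.  -72.1]] corners [[90.0, -47.0], [94.0, -94.0], [58.0, -97.0], [54.0, -51.0]]
[412 234  22  12 139] [421.7 240.4] [[ -32.3 -209.9]]
[418 252  14  16 111] [422.9 259.5] [[ -81.6 -204.3]]
[356 258  23  17 300] [367.4 265.9] [[-77.2 -61.5]]
t 18.7667 slab tcp [-67.5 173.4] 156.9 shift [140.  184.5  -0.3] twist 0.008 F [-0.8 -0.3 -0.1]
t 18.7667 slab tcp [-67.5 173.4] 156.9 shift [140.5 184.3  89.7] twist 0.008 F [-0.8 -0.3 -0.1]
[[ 96  97  97  98  99  97 151 163 149 142 133 132 138 156 169 175 179 179
  178 174 169 172 180 179 179 179 177]
 [101  98 100 101 102  98 141 154 123 126 121 134 174 180 180 177 174 171
  171 171 176 175 178 179 180 180 179]
 [102 102 102 101 102 100 126 158 126 126 110 107 171 172 156 132 119 171
  179 178 175 171 177 179 179 179 179]
 [100 100 102 101 102 101 112 167 143 142 137 102 123 117 115 108  85 149
  168 152 149 163 178 179 180 180 179]
 [101 101 102 102 101 102 108 166 170 178 176 164 156 134 135 140 121
[... 926 characters left out ...]
 170 179 181 179 180]
 [103 103 102 102 101 100 101  99 134 169 170 148 130 129 118 166 179 178
  177 180 177 169 169 179 180 179 179]
 [100 101 101 101 101 101 101 100 117 174 178 172 156 149 126 123 157 169
  173 175 171 165 170 179 180 180 180]
 [101 100 100 100 100  99 100  99 110 172 178 179 178 177 169 164 160 157
  164 167 167 168 177 180 181 180 179]
 [100 103 101 102 100 101 101 100 105 162 178 178 177 178 179 179 180 180
  177 176 176 178 179 180 181 180 179]
 [101  99 100  99 100 101 101 100  99 152 177 178 177 179 179 178 179 180
  179 179 179 179 179 179 181 181 179]
 [101 101 102 101 102 102 101 100  94 142 171 175 178 179 179 178 179 180
  180 179 179 178 178 179 180 182 179]]
```

The step is now in the bin, around (428,236). Only the block at slab (74,−72) is left.

Emit:
play_rows:
  moves: "0 30 30 0 0.008;0 60 60 0 0.008;0 88 88 0 0.008;0 115 118 0 0.008;0 140 148 0 0.008;0 140 180 0 0.008;0 140 182 5 0.008;0 140 182 40 0.008;0 140 182 70 0.008;0 140 182 87 0.008;0 140 182 89 0.008;0 140 182 89 0.008"

```text
time_s: 19.82
ee_pos: [613.1, -33.1, 66.6]
orientation: [0.998, 0.067, -0.004, 0.001]
ft_force: [-0.2, -0.1, 0.8]
gripper_width: -0.002
```

```bash
python3 -c "
from h import *
goal(74,-70,67)"
```

```text
t 19.8167 slab tcp [ 71.8 -10.6] 66.6 shift [ 2.4 59.4 -0.3] twist -0.003 F [-0.2 -0.1  0.8]
```

Push 75 mm, back off, then measure.

Emit:
play_rows:
  moves: "0 2 6 0 0;0 2 12 0 0;0 2 18 0 0;0 2 25 0 0;0 2 32 0 0;0 2 39 0 0;0 2 46 0 0;0 2 53 0 0;0 2 60 0 0;0 2 66 0 0;0 2 71 0 0;0 2 75 0 0"

```text
time_s: 20.82
ee_pos: [625.2, -107.8, 66.6]
orientation: [0.998, 0.067, -0.004, 0.001]
ft_force: [-0.1, 0.9, 0.2]
gripper_width: -0.003
```

Emit:
play_rows:
  moves: "0 0 -15 0 0;0 0 -30 -20 0;0 0 -40 -60 0;0 0 -70 -90 0;0 0 -110 -90 0;0 0 -150 -90 0;0 0 -190 -90 0;0 0 -230 -90 0;0 0 -230 -90 0"

```text
time_s: 21.57
ee_pos: [592.7, 128.0, 156.2]
orientation: [0.998, 0.07, -0.005, -0.0]
ft_force: [0.2, 0.4, -0.2]
gripper_width: -0.0
```

```bash
python3 -c "
from h import *
tops();goal(74,-70,157)"
```

```text
[311.  238.3] [16.4 28.7] slab [[ 5.1 71.2]] corners [[29.0, 105.0], [22.0, 34.0], [-18.0, 38.0], [-12.0, 108.0]]
[383.3 201.4] [14.6 19. ] slab [[  70.6 -120.1]] corners [[89.0, -97.0], [89.0, -144.0], [52.0, -143.0], [52.0, -96.0]]
t 21.6167 slab tcp [ 74.2 148.6] 156.1 shift [ -0.6 218.6  -0.7] twist 0.002 F [-0.6 -0.3  0. ]
```

Emit:
play_rows:
  moves: "0 -3 40 0 0;0 -3 80 0 0;0 -3 120 0 0;0 -3 160 0 0;0 -3 200 0 0;0 -3 219 5 0;0 -3 219 40 0;0 -3 219 70 0;0 -3 219 87 0;0 -3 219 89 0;0 -3 219 89 0"

```text
time_s: 22.53
ee_pos: [619.0, -92.9, 66.2]
orientation: [0.998, 0.07, -0.006, 0.0]
ft_force: [0.2, 0.1, 0.7]
gripper_width: -0.003
```

Emit:
play_rows:
  moves: "0 0 8 0 0;0 0 17 0 0;0 0 25 0 0;0 0 33 0 0;0 0 41 0 0;0 0 49 0 0;0 0 57 0 0;0 0 65 0 0;0 0 73 0 0;0 0 81 0 0;0 0 89 0 0;0 0 97 0 0"

```text
time_s: 23.53
ee_pos: [632.6, -189.7, 66.1]
orientation: [0.998, 0.07, -0.006, 0.0]
ft_force: [-1.1, -0.6, 0.4]
gripper_width: -0.005
```

Emit:
play_rows:
  moves: "0 0 8 0 0;0 0 17 0 0;0 0 26 0 0;0 0 35 0 0;0 0 38 0 0;0 0 38 0 0;0 0 38 -40 0;0 0 38 -80 0"

```text
time_s: 24.2
ee_pos: [636.1, -225.7, 143.7]
orientation: [0.998, 0.07, -0.009, -0.002]
ft_force: [0.8, 0.1, -0.2]
gripper_width: -0.001
```

Emit:
play_rows:
  moves: "0 0 -40 -10 0;0 0 -80 -10 0;0 0 -120 -10 0;0 0 -160 -10 0;0 0 -200 -10 0;0 0 -240 -10 0;0 0 -280 -10 0;0 0 -320 -10 0;0 0 -340 -10 0;0 0 -340 -10 0"

```text
time_s: 25.03
ee_pos: [587.5, 115.8, 155.3]
orientation: [0.997, 0.072, -0.01, -0.003]
ft_force: [0.5, 0.6, 0.3]
gripper_width: -0.0
```

```bash
python3 -c "
from h import *
tops();diffs();goal(74,-70,157)
b=r.snapshot('top')[155:305,255:480];a=r.snapshot('scene')[180:300,180:420]
cv2.imwrite('pics/c10.png',np.vstack([cv2.resize(b,(450,300),interpolation=2),cv2.resize(a,(450,225),interpolation=2)])[:,:,::-1])"
```

```text
[314. 238.] [16. 22.] slab [[ 4.7 63.7]] corners [[28.0, 88.0], [21.0, 34.0], [-19.0, 40.0], [-11.0, 93.0]]
[349 196  27  18 355] [362.3 204.5] [[ 82.6 -73.6]]
[406 197  11  14 100] [410.1 203.7] [[  66.7 -196.4]]
[412 234  21  12 117] [421.7 240.6] [[ -32.9 -209.6]]
[418 253  13  14  98] [422.6 259.8] [[ -82.1 -203.6]]
[356 258  23  17 295] [367.7 266. ] [[-77.5 -62.1]]
t 25.1333 slab tcp [ 67.6 136.3] 155.3 shift [  5.6 206.3  -2.7] twist 0.004 F [ 0.3 -0.8 -0.4]
```

View pics/c10.png

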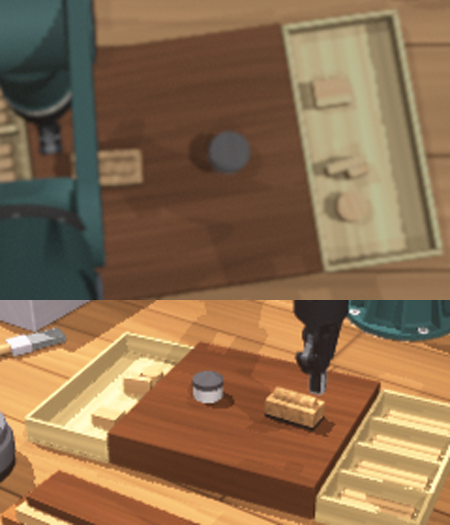

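All three offcuts lie in the bin, at top-view (331,92), (350,166) and (350,207). The tin and sanding block stand where they were, and the finger is 155 mm up and clear of everything. I'll hand in.

```bash
python3 -c "
from h import *
print(slab(ray('top',[(420.5,201),(430,238),(430,258.5)],20)))
print(r.job_done())"
```

```text
[[  69.84116069 -224.41654662]
 [ -29.41619561 -231.94879807]
 [ -81.6310206  -222.74334638]]
the job is handed in; nothing more can be done
None
```

I swept all three offcuts into the scrap bin with the closed fingers and handed the job in at about 25 s of the 67 s allowed.

The last check, in slab-frame mm, with the bin's inside running from y = −179 to −317:

| Offcut | x | y |
|---|---|---|
| Block | 70 | −224 |
| Step | −29 | −232 |
| Plug | −82 | −223 |

- **Step:** It slipped round the finger twice and once stopped hanging over the slab's edge, so it took extra pushes after looking again. It seems to lie tipped on its side in the bin. I judged its height from the pictures and did not measure it.
- **Bystanders:** The top-camera difference check covered the bin half of the slab and the bin, and the tin had not moved. The arm partly hid the sanding block in the final top view, but its visible edges matched the start. I did not measure the glue bottle, tape roll or brush, but the fingers never worked near them.
- **Forces and clearance:** Wrist forces read about 1–2 N throughout. The arm ended 155 mm above the bench, touching nothing.

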